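# Isolate and lock the panel switch

## Task

Isolate the panel: on the rail-mounted switch, pull the sprung black knob straight up out of its notch, turn it clockwise (seen from above) to the next notch and let it snap fully down into it, never forcing the steel pin hard against the collar. Then push the lock slide fully home towards the knob into the notch that the pin has left, let go, and leave the other parts and the tool on the plate where they are.

Things in the scene. Friction and masses are not known exactly. Their poses are not given: they have to be found in the camera images.
- collar: steel notched collar on the switch, 80 mm across, about 92 mm above the table, fixed. Origin on the knob's turning axis, level with the collar's upper face; x points from the axis to the first notch and the lock slide (away from the robot), z up. Notches 10 mm (the next one 9 mm) wide, 7 mm deep, radius 24 to 37 mm. The next notch is 45 to 75 degrees clockwise of the first (varies: feel for it).
- handle: knob assembly; this frame (fixed bush) equals the collar's. Black bar grip 46 long, 14 wide, 37 mm tall, from 3 to 40 mm above the collar's face when seated, lying along the pin. Below it a hub of radius 17.5 mm (its top 3 mm above the face) and a 7 mm square steel pin reaching to radius 37 mm, 6 mm deep in the notch. Spring pulls it down: 6 N seated, 11 N fully out. Over 20 N between pin and collar damages them.
- knob_grip (a point): on the turning axis in the bar grip, 28 mm above the collar's face when seated; moves with the knob; its x axis points along the bar to the pin. Pulled clear, the knob turns freely; let down between notches, its pin rests on the collar's level face and can be slid round so, loosely guided, until it drops in.
- pull (a joint): how far the knob is pulled up, m: 0 fully seated, 0.005 to 0.006 with the pin resting on the collar's upper face, 0.011 at its stop
- turn (a joint): angle of the knob, rad, clockwise from above: about 0 at the start, in the first notch; the next notch lies between 0.80 and 1.30; stop at 1.5
- lock_grip (a point): on the upright aluminium tab of the lock slide (10 mm along the slide, 26 across, 34 tall, its top 30 mm above the collar's face), 14 mm above the collar's face, at collar x = 73 mm less the slide's travel. A steel tongue 8 mm wide runs from it towards the knob and enters the first notch; the pin blocks it while it stands there.
- lock (a joint): how far the lock slide is pushed towards the knob (along the collar's -x), m: 0 to 0.004 at the start, 0.022 fully home against its stop; about 2.5 N of friction, it stays where it is left
- contactors: pair of contactors on the same rail as the switch, 85 x 93 x 79 mm, to one side of it (left or right), centres 200 mm apart; origin under its centre
- driver: loose screwdriver 180 mm long, 26 mm thick, lying on the plate in front of (robot side) the devices along the rail; origin under its middle
- plate: aluminium mounting plate 360 x 480 mm, 7 mm thick, fixed; origin under its centre, x away from the robot. The switch is 130 x 92 mm and stands on it.

How it is judged (in metres and radians):
On the way, in this order (a step that is already met when the one before it is completed fails the run):
1. the knob is pulled up until its pin is clear of the first notch (value of joint pull above 0.0065 m and value of joint turn below 0.4 rad), for 0.1 s.
2. the knob has snapped down into the next notch while the lock slide is still out (value of joint pull below 0.0025 m and value of joint turn above 0.7 rad and value of joint lock below 0.012 m), for 0.2 s.
3. the lock slide is pushed home (value of joint lock above 0.019 m), for 0.2 s.
At the end, for the whole second after the job is handed in: the knob is seated in the next notch (less than 2.5 mm out, turned more than 0.7 rad clockwise), the lock slide is home (within 3 mm of its stop), all at rest (value of joint pull below 0.0025 m and value of joint turn above 0.7 rad and value of joint lock above 0.019 m and velocity of joint turn between -0.1 and 0.1 rad/s and velocity of joint lock between -0.01 and 0.01 m/s); the robot touches nothing.
It fails at once if the pin is forced against the collar with more than 20 N (contact force between handle and collar above 20 N).
It fails at once if the screwdriver on the plate is moved by more than 20 mm (distance of driver from where it was at the start of the episode above 0.02 m).
It fails at once if the contactors are struck (contact force between the arm and contactors above 5 N).
It also fails if it takes over 61 s, if anything falls off the work surface, if the arm or the gripper's body presses on something with over 40 N, if the wrist force passes 120 N, or if a joint passes its speed limit or range.

## Robot

A 7-joint arm with a two-finger parallel gripper is mounted at the origin on the work surface. World frame = base frame: x ahead of the robot, y to its left, z up, the work surface at z = 0. Lengths are in m, angles in degrees, forces in N, time in s.
With the tool pointing down it reaches from about 0.35 to 0.9 m from the base axis. Payload 19.9 kg.
Tool frame: the origin (TCP) lies at the very end of the fingers, on their centre line; the grasp point (between the pads) lies 19 mm behind it; z points along the fingers, y is the line along which they close (so a half turn about z gives the same grasp; the last joint's range is limited). The gripper opens to 85 mm and grips with 20 to 120 N. Pads are 22 mm wide; open, the fingers measure 114 mm over their backs; the gripper's body (76 mm by 85 mm) begins 54 mm behind the grasp point. The pads swing forward as they close: fully open they stand 13 mm farther back than shut.
Start: joints at [71.133, 23.915, -0.59, 92.452, 0.269, 63.638, -3.037], TCP at [0.177, -0.599, 0.209] pointing down, gripper open.
Joint ranges: [-161.28, 161.28], [-22.2, 115.67], [-73.04, 71.86], [3.21, 147.25], [-68.34, 248.33], [10.77, 114.83], [-161.83, 161.83]. Speed limits (degrees/s): [108.29, 108.29, 136.94, 136.94, 172.46, 172.46, 172.46].

## Interface

Orientations are given as a 3x3 rotation matrix whose columns are the frame's x, y, z axes.
In Python, from cell import read_state, get_image, camera_info, order, spot_in gives the robot as it stands.
- The arm moves only by the tool drive_tool, never from a script. Its argument "commands" is a list of rows, each a list of 7 numbers: the turn, a rotation vector about the world's x, y, z in degrees, then the shift along the world's x, y, z in m, then the opening, from 0 (shut) to 1 (fully open). A call has 1 to 5 rows; each row shifts and turns the commanded pose from where the row before left it; what a row does not reach is not made up. A row lasts 1/8 s, in which the tool goes at most 62.5 mm and 10.7 degrees, less where a joint would pass 70% of its speed; a pose out of reach is approached as far as the arm can. A call is refused whole if a number of a shift passes 0.0625 or a number of a turn 10.7, either way. A call with a gripper value outside its range is refused whole. The fingers move at their own pace and stop on an object; "newtons" is the grip in N (left out, the last holds). Time passes only in rows, so rows that do not move let the fingers close. It gives the time, the measured TCP pose, the force, the opening and the grip force at its end, in the units of the state.
- read_state(): the state, without advancing time (a new reading comes with each control period).
- get_image(name): name is "scene" or "top" or "wrist"; returns (picture, depth): 480x640x3 uint8, red, green, blue; 480x640 float32, m along the optical axis (not along the pixel's ray), 0 where there is no reading.
- camera_info(name): a dict with "K" (3x3 intrinsics, pixels), "extrinsics" (4x4, takes a point from world to camera coordinates). Camera axes: x right, y up, looking along -z (the intrinsics and any distortion apply to the point x, -y, -z); pixel columns grow to the right and rows downward; lengths in m; the calibration is good to about 2 mm. A picture is of the moment at which its call begins: read the wrist's pose just before it. camera_info takes no time and is no camera call; for the wrist camera it gives the pose at the moment of the call.
- order.job_done(): hands the job in; it is judged then, once.
Trained networks look in the newest picture that a camera, given by its name, has taken for a name from the list of things; names that differ only in an ending like _2 or _b are one class to them, and where a whole thing is asked for, a point or a joint stands for the part that bears it (a point fixed in the world has none). Each returns a list of dicts, best first, with "conf" (0 to 1); they miss things now and then, are a little off and sometimes report something else, mostly with a low value. They report only what shows in the picture. A call takes as long as a camera call.
- spot_in(camera, thing): "box" ([centre column, centre row, width, height] in pixels, round what is visible of it).
The state is a dict: "t": time; "joint_positions": joint angles; "dq": joint speeds; "joint_efforts": joint torques, N m; "position": TCP position; "tcp_rot": TCP orientation; "ft_force": force on the tool from outside, world axes, zero at the start; "moment": the same for the moment, N m; "grip_width": finger opening in m; "grasp_force": force on a finger pad.
Only numpy, scipy, OpenCV 4.12 (cv2) and the standard library are available. Lean on these libraries where they do the work, as an engineer would, in place of code of your own. Each camera call takes 0.05 s, during which the arm holds its last target. There are 200 camera calls.

## Working session

There is one attempt and no reset: what is moved stays moved. The work goes in short steps, Python scripts to look and compute and a tool call to move; the robot and the scene stay as the last step left them, time stands still between calls to the robot, and variables do not carry over. Pictures are saved under pics/ and viewed, at most 10 in all, crops included, and the job is handed in when it is done.

Besides the shell and the picture viewer there is one more tool, called after "Emit:" in YAML: its name, and indented under it one key for each argument. drive_tool: Moves the arm, as the interface text tells. Its arguments: {"type":"object","properties":{"commands":{"type":"array","items":{"type":"array","items":{"type":"number"}}},"newtons":{"type":"number"}},"required":["commands"]}

```bash
ls; mkdir -p pics; cat > h.py <<'E'
import numpy as np, cv2
from cell import read_state, get_image, camera_info, order, spot_in
def pts(cam,d):
    ci=camera_info(cam);K=np.array(ci["K"]);E=np.array(ci["extrinsics"])
    v,u=np.mgrid[0:480,0:640]
    c=np.stack([(u-K[0,2])/K[0,0]*d,-(v-K[1,2])/K[1,1]*d,-d],-1)
    return (c-E[:3,3])@E[:3,:3]
def st():
    s=read_state();print({k:np.round(s[k],4).tolist() for k in("t","position","joint_positions","ft_force","grip_width","grasp_force")});return s
E
python3 - <<'E'
from h import *
st()
for cam in("scene","top"):
    im,d=get_image(cam);P=pts(cam,d);np.savez(f"{cam}.npz",im=im,d=d,P=P)
    for n in("collar","handle","lock","contactors","driver","plate"):
        for r in spot_in(cam,n)[:2]:
            c,w=int(r["box"][0]),int(r["box"][1]);print(cam,n,round(r["conf"],2),np.round(r["box"]),P[w,c].round(3),d[w,c])
ims=[np.load(f"{c}.npz")["im"] for c in("scene","top")]
cv2.imwrite("pics/a.png",cv2.resize(np.vstack(ims)[:,:,::-1],(400,600)) if 0 else ims[1][:,:,::-1])
cv2.imwrite("pics/b.png",ims[0][:,:,::-1])
E
```

```text
pics
{'t': 0.0, 'position': [0.1773, -0.5989, 0.2087], 'joint_positions': [71.1329, 23.9485, -0.5893, 92.4857, 0.2712, 63.6407, -3.0381], 'ft_force': [0.3675, 1.0541, -0.4786], 'grip_width': 0.0851, 'grasp_force': 0.0}
scene collar 0.92 [362. 324.  73.  52.] [0.539 0.169 0.098] 0.5546646
scene handle 0.74 [360. 311.  41.  60.] [0.546 0.17  0.123] 0.53688073
scene handle 0.41 [362. 326.  71.  48.] [0.537 0.168 0.094] 0.5592627
scene lock 0.92 [319. 350.  33.  43.] [0.605 0.176 0.11 ] 0.5079129
scene contactors 0.64 [240. 287.  94.  98.] [0.589 0.005 0.076] 0.6455502
scene driver 0.64 [343. 285.  96.  55.] [0.447 0.044 0.028] 0.7228199
scene driver 0.49 [358. 312.  48.  62.] [0.549 0.171 0.124] 0.5336021
scene plate 0.71 [290. 354. 471. 252.] [0.607 0.13  0.069] 0.55993706
top collar 0.63 [232. 235.  52.  48.] [0.519 0.153 0.127] 0.6169169
top handle 0.68 [231. 230.  26.  36.] [0.525 0.154 0.131] 0.614531
top lock 0.62 [227. 192.  19.  30.] [0.593 0.176 0.091] 0.6696556
top contactors 0.62 [366. 228.  67.  65.] [ 0.557 -0.038  0.056] 0.69410765
top driver 0.96 [318. 312.  20. 118.] [0.426 0.031 0.007] 0.71052986
top plate 0.97 [308. 233. 308. 240.] [0.556 0.052 0.013] 0.73566765
top plate 0.24 [231. 234.  52.  50.] [0.517 0.155 0.133] 0.6104943
```

View pics/a.png

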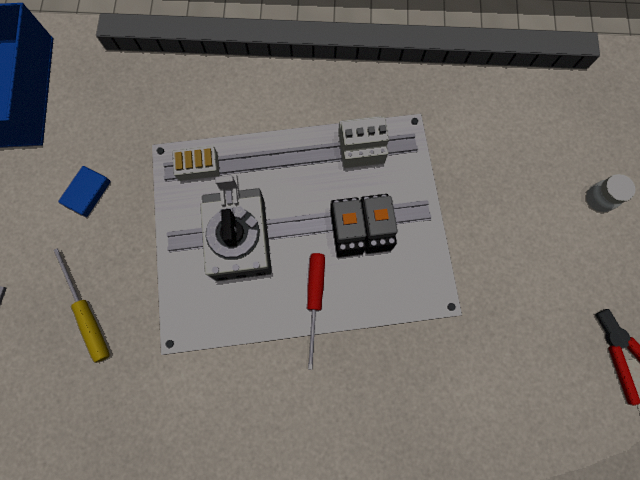

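View pics/b.png

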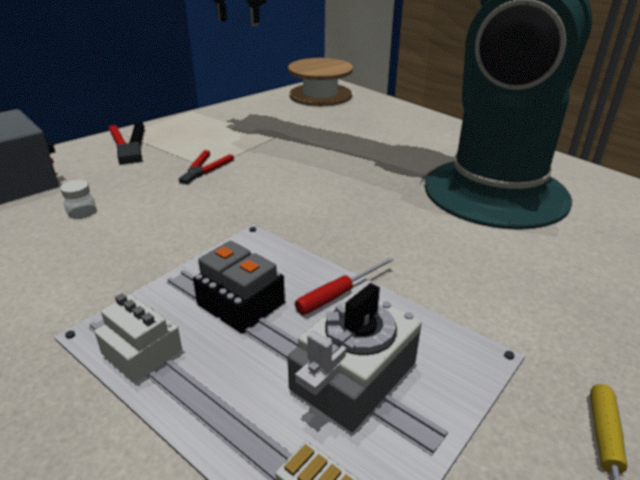

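```bash
python3 - <<'E'
from h import *
for cam in("scene","top"):
    z=np.load(f"{cam}.npz");P=z["P"];d=z["d"];im=z["im"].astype(int)
    b={"scene":(300,420,260,400),"top":(195,275,165,275)}[cam]
    Q=P[b[2]:b[3],b[0]:b[1]].reshape(-1,3);ok=d[b[2]:b[3],b[0]:b[1]].ravel()>0;Q=Q[ok]
    print(cam,np.histogram(Q[:,2],bins=np.arange(0,.16,.005)))
    for lo,hi in((.115,.145),(.126,.145)):
        R=Q[(Q[:,2]>lo)&(Q[:,2]<hi)&(Q[:,0]<.585)&(Q[:,1]>.1)]
        if len(R)>5: print(cam,lo,len(R),R.mean(0).round(4),np.median(R[:,2]),cv2.minAreaRect(R[:,:2].astype(np.float32)*1000))
    R=Q[(Q[:,2]>.112)&(Q[:,0]>.58)]
    if len(R)>5: print("lock",len(R),R.mean(0).round(4),cv2.minAreaRect(R[:,:2].astype(np.float32)*1000))
E
```

```text
scene (array([ 812, 3155,   87,  241,  452,  453,  560,  169,  161,  189,  212,
        243,  273,  862,  430,  539, 2591,  647, 1671,  219,  204,  205,
        210,  227,  306,  139,  368,    0,    0,    0,    0]), array([0.   , 0.005, 0.01 , 0.015, 0.02 , 0.025, 0.03 , 0.035, 0.04 ,
       0.045, 0.05 , 0.055, 0.06 , 0.065, 0.07 , 0.075, 0.08 , 0.085,
       0.09 , 0.095, 0.1  , 0.105, 0.11 , 0.115, 0.12 , 0.125, 0.13 ,
       0.135, 0.14 , 0.145, 0.15 , 0.155]))
scene 0.115 747 [0.536  0.1647 0.1271] 0.12988935067158208 ((532.345703125, 161.84153747558594), (47.153221130371094, 14.933711051940918), 9.43088150024414)
scene 0.126 479 [0.5344 0.1633 0.1308] 0.13127434972197402 ((532.8305053710938, 161.92205810546875), (45.794315338134766, 14.933711051940918), 9.43088150024414)
lock 350 [0.6043 0.1756 0.1191] ((602.9869384765625, 173.5884552001953), (10.61066722869873, 26.535139083862305), 11.061942100524902)
top (array([  95, 2270,  347,   62,   52,   57,   63,   87,  139,   61,   47,
         46,   53,  316,  118,  190, 2289,  436, 1226,  119,   55,   46,
         50,   55,  134,   45,  305,    0,    0,    0,    0]), array([0.   , 0.005, 0.01 , 0.015, 0.02 , 0.025, 0.03 , 0.035, 0.04 ,
       0.045, 0.05 , 0.055, 0.06 , 0.065, 0.07 , 0.075, 0.08 , 0.085,
       0.09 , 0.095, 0.1  , 0.105, 0.11 , 0.115, 0.12 , 0.125, 0.13 ,
       0.135, 0.14 , 0.145, 0.15 , 0.155]))
top 0.115 399 [0.5294 0.1606 0.1301] 0.13155548993283805 ((531.2839965820312, 161.8567352294922), (46.416290283203125, 14.26285457611084), 8.93680191040039)
top 0.126 342 [0.5302 0.1613 0.1316] 0.13177897990929205 ((531.2945556640625, 161.9586181640625), (46.3708381652832, 14.064467430114746), 9.00753116607666)
lock 153 [0.6007 0.1732 0.1204] ((601.5528564453125, 173.7206268310547), (10.70009708404541, 25.325899124145508), 9.781270027160645)
```

The top picture shows the knob at about (228,230), with its bar pointing to the lock tab at (228,185). The contactors are on the right at (366,228) and the screwdriver is in front at (316,312). The scene view agrees. The axis is at about (0.532, 0.162), yaw about 9.4°, bar top z about 0.1315.

```bash
python3 - <<'E'
from h import *
s=st();print(np.round(s["tcp_rot"],3))
z=np.load("top.npz");P=z["P"];d=z["d"]
for n,(lo,hi) in dict(col=(.088,.095)).items():
    m=(P[...,2]>lo)&(P[...,2]<hi)&(np.hypot(P[...,0]-.532,P[...,1]-.162)<.042);print(n,m.sum(),np.median(P[m],0))
E
```

```text
{'t': 0.7, 'position': [0.1774, -0.5993, 0.2093], 'joint_positions': [71.1321, 23.9143, -0.5912, 92.4517, 0.2702, 63.6398, -3.0361], 'ft_force': [0.1584, 0.4789, -0.5607], 'grip_width': 0.085, 'grasp_force': 0.0}
[[ 0.959  0.284 -0.   ]
 [ 0.284 -0.959  0.   ]
 [-0.    -0.    -1.   ]]
col 1130 [0.5256817  0.157191   0.09212151]
```

Emit:
drive_tool:
  commands:
    - [0, 0, 0, 0.03, 0.05, 0.01, 1]
    - [0, 0, 0, 0.03, 0.05, 0.01, 1]
    - [0, 0, 0, 0.03, 0.05, 0, 1]
    - [0, 0, 0, 0.03, 0.05, 0, 1]
    - [0, 0, 0, 0.03, 0.05, 0, 1]

```text
t: 1.32
position: [0.3282, -0.3476, 0.2296]
tcp_rot: [[0.959, 0.284, 0.0], [0.284, -0.959, -0.001], [0.0, 0.001, -1.0]]
ft_force: [0.7, -0.2, 0.6]
grip_width: 0.0855
grasp_force: 0.0
```

Emit:
drive_tool:
  commands:
    - [0, 0, 10.2, 0.012, 0.03, 0, 1]
    - [0, 0, 10.2, 0.012, 0.03, 0, 1]
    - [0, 0, 10.2, 0.012, 0.03, 0, 1]
    - [0, 0, 10.2, 0.012, 0.03, 0, 1]
    - [0, 0, 10.2, 0.012, 0.03, 0, 1]

```text
t: 1.95
position: [0.3877, -0.1983, 0.2294]
tcp_rot: [[0.377, 0.926, 0.0], [0.926, -0.377, -0.0], [-0.0, 0.0, -1.0]]
ft_force: [0.3, -0.2, 0.6]
grip_width: 0.0853
grasp_force: 0.0
```

Emit:
drive_tool:
  commands:
    - [0, 0, 10.2, 0.012, 0.03, 0, 1]
    - [0, 0, 10.2, 0.012, 0.03, 0, 1]
    - [0, 0, 10.2, 0.012, 0.03, 0, 1]
    - [0, 0, 10.2, 0.012, 0.03, 0, 1]
    - [0, 0, 10.2, 0.012, 0.03, 0, 1]

```text
t: 2.58
position: [0.4477, -0.0483, 0.2294]
tcp_rot: [[-0.482, 0.876, 0.0], [0.876, 0.482, -0.0], [-0.0, 0.0, -1.0]]
ft_force: [0.6, -0.1, -0.1]
grip_width: 0.0855
grasp_force: 0.0
```

Emit:
drive_tool:
  commands:
    - [0, 0, 10.2, 0.012, 0.03, 0, 1]
    - [0, 0, 10.2, 0.012, 0.03, 0, 1]
    - [0, 0, 10.2, 0.012, 0.03, 0, 1]
    - [0, 0, 10.2, 0.012, 0.03, 0, 1]
    - [0, 0, 10.2, 0.012, 0.03, 0, 1]

```text
t: 3.2
position: [0.5078, 0.1017, 0.2294]
tcp_rot: [[-0.984, 0.177, 0.0], [0.177, 0.984, -0.0], [-0.0, -0.0, -1.0]]
ft_force: [-0.2, -0.5, 0.5]
grip_width: 0.0857
grasp_force: 0.0
```

Emit:
drive_tool:
  commands:
    - [0, 0, 10, 0.012, 0.03, 0, 1]
    - [0, 0, 10, 0.012, 0.03, 0, 1]
    - [0, 0, 0, 0, 0, 0, 1]

```text
t: 3.58
position: [0.5315, 0.1629, 0.2291]
tcp_rot: [[-0.986, -0.169, -0.0], [-0.169, 0.986, 0.001], [0.0, 0.001, -1.0]]
ft_force: [0.8, 0.0, -1.1]
grip_width: 0.0853
grasp_force: 0.0
```

```bash
python3 - <<'E'
from h import *
s=st();R=np.array(s["tcp_rot"]);print(R.round(3),np.degrees(np.arctan2(R[1,0],R[0,0])))
im,d=get_image("wrist");P=pts("wrist",d);np.savez("w.npz",im=im,d=d,P=P);cv2.imwrite("pics/w.png",im[:,:,::-1])
def sh(n,m):
    R=P[m]
    if len(R)>20: print(n,len(R),np.median(R,0).round(4),cv2.minAreaRect(R[:,:2].astype(np.float32)*1000))
ok=d>0
r=np.hypot(P[...,0]-.532,P[...,1]-.162)
sh("bar",ok&(r<.03)&(P[...,2]>.126)&(P[...,2]<.137))
sh("lock",ok&(np.hypot(P[...,0]-.602,P[...,1]-.1737)<.025)&(P[...,2]>.117)&(P[...,2]<.127))
m=ok&(r<.06)&(r>.02)&(P[...,2]>.088)&(P[...,2]<.096);print(np.median(P[m][:,2]));sh("col",m)
E
```

```text
{'t': 3.575, 'position': [0.5315, 0.1629, 0.2291], 'joint_positions': [17.9477, 21.9381, -47.9664, 99.9721, 17.598, 65.955, 64.5292], 'ft_force': [0.7861, 0.0325, -1.0981], 'grip_width': 0.0853, 'grasp_force': 0.0}
[[-0.986 -0.169 -0.   ]
 [-0.169  0.986  0.001]
 [ 0.     0.001 -1.   ]] -170.24154633803025
bar 935 [0.5293 0.1618 0.1317] ((531.5061645507812, 162.3489990234375), (46.47303009033203, 13.761541366577148), 9.1837797164917)
lock 318 [0.6006 0.1736 0.1214] ((601.611572265625, 173.6686248779297), (9.787668228149414, 25.434446334838867), 9.441031455993652)
0.09190040167893707
col 2919 [0.5283 0.166  0.0919] ((541.1397094726562, 158.86090087890625), (74.61306762695312, 95.05754852294922), 72.37562561035156)
```

View pics/w.png

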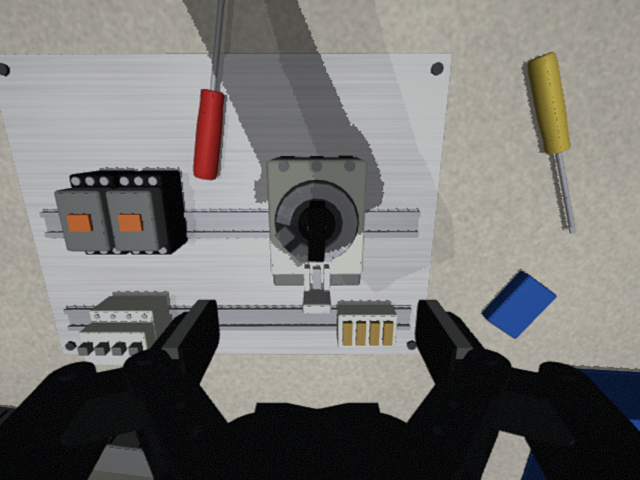

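The wrist picture shows the knob at (317,222), the pin pointing down to the lock tab at (316,300), and a bright gap in the collar near (285,243). That puts the next notch about 57° clockwise. I'll go down onto the bar now.

Emit:
drive_tool:
  commands:
    - [0, 0, -0.4, 0, -0.0006, -0.03, 0.6]
    - [0, 0, 0, 0, 0, -0.03, 0.6]
    - [0, 0, 0, 0, 0, -0.03, 0.6]
    - [0, 0, 0, 0, 0, -0.02, 0.6]
    - [0, 0, 0, 0, 0, -0.008, 0.6]

```text
t: 4.25
position: [0.5312, 0.1595, 0.1106]
tcp_rot: [[-0.988, -0.157, -0.001], [-0.157, 0.988, -0.001], [0.001, -0.0, -1.0]]
ft_force: [-0.6, -0.4, -0.2]
grip_width: 0.0516
grasp_force: 0.0
```

```bash
python3 - <<'E'
from h import *
st()
for f in("w","top"):
    z=np.load(f+".npz");P=z["P"];d=z["d"]
    x=P[...,0]-.5315;y=P[...,1]-.1623;r=np.hypot(x,y);a=(9.3-np.degrees(np.arctan2(y,x))+180)%360-180
    for lo,hi in((.08,.0885),):
        m=(d>0)&(r>.025)&(r<.036)&(P[...,2]>lo)&(P[...,2]<hi)&(a>25)&(a<100);print(f,m.sum(),np.median(a[m]),np.percentile(a[m],[5,95]))
E
```

```text
{'t': 4.25, 'position': [0.5312, 0.1595, 0.1106], 'joint_positions': [13.9497, 29.8412, -43.3707, 106.4728, 25.1011, 53.6949, 58.1146], 'ft_force': [-0.6141, -0.3656, -0.2195], 'grip_width': 0.0516, 'grasp_force': 0.0}
w 162 52.416016641293936 [40.58008456 85.82810716]
top 59 49.056748829874664 [40.07224563 85.86052338]
```

Emit:
drive_tool:
  commands:
    - [0, 0, 0.2, 0.0002, 0.0026, -0.007, 0.6]
    - [0, 0, 0, 0, 0, 0, 0.6]

```text
t: 4.5
position: [0.5317, 0.163, 0.1045]
tcp_rot: [[-0.987, -0.162, 0.0], [-0.162, 0.987, 0.0], [-0.0, -0.0, -1.0]]
ft_force: [-0.5, -0.2, -0.0]
grip_width: 0.0511
grasp_force: 0.0
```

Emit:
drive_tool:
  commands:
    - [0, 0, 0, -0.0002, -0.0007, -0.002, 0.6]
    - [0, 0, 0, 0, 0, 0, 0.3]
    - [0, 0, 0, 0, 0, 0, 0.1]
    - [0, 0, 0, 0, 0, 0, 0]
    - [0, 0, 0, 0, 0, 0, 0]
  newtons: 40

```text
t: 5.12
position: [0.5315, 0.1625, 0.1027]
tcp_rot: [[-0.987, -0.162, 0.001], [-0.162, 0.987, 0.0], [-0.001, 0.0, -1.0]]
ft_force: [-2.1, 1.6, 5.9]
grip_width: 0.0128
grasp_force: 41.7
```

Emit:
drive_tool:
  commands:
    - [0, 0, 0, 0, 0, 0, 0]
    - [0, 0, 0, 0, 0, 0, 0]

```text
t: 5.38
position: [0.5315, 0.1625, 0.1027]
tcp_rot: [[-0.987, -0.162, 0.0], [-0.162, 0.987, 0.0], [-0.001, 0.0, -1.0]]
ft_force: [-1.8, 2.4, 5.6]
grip_width: 0.0128
grasp_force: 41.7
```

Emit:
drive_tool:
  commands:
    - [0, 0, 0, 0, 0, 0.002, 0]
    - [0, 0, 0, 0, 0, 0.002, 0]
    - [0, 0, 0, 0, 0, 0.002, 0]
    - [0, 0, 0, 0, 0, 0, 0]

```text
t: 5.88
position: [0.5313, 0.1623, 0.1081]
tcp_rot: [[-0.987, -0.162, -0.0], [-0.162, 0.987, 0.0], [0.0, 0.001, -1.0]]
ft_force: [2.2, 5.7, -9.6]
grip_width: 0.0125
grasp_force: 39.9
```

Emit:
drive_tool:
  commands:
    - [0, 0, 0, 0, 0.0002, 0.0015, 0]
    - [0, 0, 0, 0, 0, 0.0015, 0]
    - [0, 0, 0, 0, 0, 0, 0]
    - [0, 0, 0, 0, 0, 0, 0]

```text
t: 6.38
position: [0.5313, 0.1623, 0.111]
tcp_rot: [[-0.987, -0.162, -0.0], [-0.162, 0.987, 0.0], [0.0, 0.0, -1.0]]
ft_force: [2.5, 4.5, -11.1]
grip_width: 0.0125
grasp_force: 39.8
```

Emit:
drive_tool:
  commands:
    - [0, 0, -5, 0, 0, 0, 0]
    - [0, 0, -5, 0, 0, 0, 0]
    - [0, 0, -5, 0, 0, 0, 0]
    - [0, 0, -5, 0, 0, 0, 0]
    - [0, 0, 0, 0, 0, 0, 0]

```text
t: 7.0
position: [0.5312, 0.1627, 0.1111]
tcp_rot: [[-0.982, 0.187, -0.0], [0.187, 0.982, 0.0], [0.0, 0.0, -1.0]]
ft_force: [2.8, 4.9, -10.4]
grip_width: 0.0127
grasp_force: 39.8
```

```bash
python3 - <<'E'
from h import *
s=st();print(np.round(s["moment"],2))
for f in("w","top","scene"):
    z=np.load(f+".npz");P=z["P"];d=z["d"];g=z["im"].mean(-1)
    x=P[...,0]-.5315;y=P[...,1]-.1623;r=np.hypot(x,y);a=(9.3-np.degrees(np.arctan2(y,x))+180)%360-180
    m=(d>0)&(r>.026)&(r<.036)&(P[...,2]>.075)&(P[...,2]<.098)
    for k in range(28,100,4):
        q=m&(a>=k)&(a<k+4);print(f,k,q.sum(),(np.mean(P[q][:,2])*1000).round(1),g[q].mean().round(),end=" | ")
    print()
E
```

```text
{'t': 7.0, 'position': [0.5312, 0.1627, 0.1111], 'joint_positions': [10.4405, 28.5265, -38.9489, 106.4544, 22.1283, 52.7586, 40.4711], 'ft_force': [2.7936, 4.8818, -10.4113], 'grip_width': 0.0127, 'grasp_force': 39.7502}
[ 1.24 -0.56 -0.06]
w 28 24 91.8 82.0 | w 32 22 91.6 77.0 | w 36 32 90.6 66.0 | w 40 29 86.7 39.0 | w 44 20 85.0 28.0 | w 48 24 85.2 27.0 | w 52 15 85.0 39.0 | w 56 18 92.0 73.0 | w 60 23 91.7 76.0 | w 64 23 91.9 76.0 | w 68 27 91.5 74.0 | w 72 27 91.6 74.0 | w 76 30 89.8 65.0 | w 80 32 88.0 51.0 | w 84 21 86.0 38.0 | w 88 9 90.5 72.0 | w 92 25 91.9 90.0 | w 96 25 91.9 92.0 | 
top 28 9 92.0 127.0 | top 32 9 93.0 125.0 | top 36 13 91.6 102.0 | top 40 15 86.4 42.0 | top 44 10 85.1 42.0 | top 48 9 85.8 45.0 | top 52 1 92.3 105.0 | top 56 9 91.9 109.0 | top 60 10 91.9 126.0 | top 64 9 91.8 124.0 | top 68 8 92.2 124.0 | top 72 10 92.2 118.0 | top 76 13 90.2 85.0 | top 80 13 88.5 63.0 | top 84 10 85.8 58.0 | top 88 3 92.0 118.0 | top 92 12 92.1 129.0 | top 96 8 91.8 129.0 | 
scene 28 10 91.9 158.0 | scene 32 9 91.7 152.0 | scene 36 19 91.7 128.0 | scene 40 4 91.6 96.0 | scene 44 0 nan nan | scene 48 0 nan nan | scene 52 9 88.8 85.0 | scene 56 41 88.4 75.0 | scene 60 18 90.2 115.0 | scene 64 14 91.6 140.0 | scene 68 16 91.6 133.0 | scene 72 8 91.2 132.0 | scene 76 11 90.3 118.0 | scene 80 8 88.4 83.0 | scene 84 12 87.5 66.0 | scene 88 24 88.5 76.0 | scene 92 18 90.2 110.0 | scene 96 12 92.1 140.0 |
  return _methods._mean(a, axis=axis, dtype=dtype,
  ret = ret.dtype.type(ret / rcount)
<stdin>:8: RuntimeWarning: Mean of empty slice.
```

Emit:
drive_tool:
  commands:
    - [0, 0, -5, 0, 0, 0, 0]
    - [0, 0, -5, 0, 0, 0, 0]
    - [0, 0, -5, 0, 0, 0, 0]
    - [0, 0, -5, 0, 0, 0, 0]
    - [0, 0, -5, 0, 0, 0, 0]

```text
t: 7.62
position: [0.5313, 0.163, 0.1111]
tcp_rot: [[-0.811, 0.586, 0.0], [0.586, 0.811, 0.001], [0.001, 0.001, -1.0]]
ft_force: [4.1, 7.6, -11.4]
grip_width: 0.0125
grasp_force: 39.7
```

Emit:
drive_tool:
  commands:
    - [0, 0, -2, 0, 0, 0, 0]
    - [0, 0, 0, 0, 0, -0.001, 0]
    - [0, 0, 0, 0, 0, 0, 0]

```text
t: 8.0
position: [0.5313, 0.163, 0.1101]
tcp_rot: [[-0.791, 0.611, 0.0], [0.611, 0.791, 0.001], [0.0, 0.001, -1.0]]
ft_force: [2.9, 7.3, -10.8]
grip_width: 0.0124
grasp_force: 39.8
```

Emit:
drive_tool:
  commands:
    - [0, 0, 0, 0.0002, 0.0005, -0.001, 0]
    - [0, 0, 0, 0, 0, -0.0005, 0]
    - [0, 0, 0, 0, 0, 0, 0]

```text
t: 8.38
position: [0.5314, 0.1631, 0.1086]
tcp_rot: [[-0.791, 0.611, -0.0], [0.611, 0.791, 0.0], [0.001, 0.0, -1.0]]
ft_force: [3.4, 4.7, -9.8]
grip_width: 0.0128
grasp_force: 39.9
```

Force still follows the spring at about 5.9 mm pull. I'll go a little lower and feel for the face.

Emit:
drive_tool:
  commands:
    - [0, 0, 0, 0.0002, 0.0004, -0.0005, 0]
    - [0, 0, 0, 0, 0, -0.0005, 0]
    - [0, 0, 0, 0, 0, 0, 0]

```text
t: 8.75
position: [0.5315, 0.1631, 0.1076]
tcp_rot: [[-0.791, 0.612, -0.001], [0.612, 0.791, -0.0], [0.0, -0.0, -1.0]]
ft_force: [-0.6, 3.7, -9.2]
grip_width: 0.0125
grasp_force: 39.9
```

```bash
python3 - <<'E'
from h import *
s=st();print(np.round(s["moment"],2))
E
```

```text
{'t': 8.75, 'position': [0.5315, 0.1631, 0.1076], 'joint_positions': [5.7611, 27.3601, -32.8033, 106.646, 18.5725, 51.3845, 16.4122], 'ft_force': [-0.5699, 3.6598, -9.1723], 'grip_width': 0.0125, 'grasp_force': 39.9021}
[ 0.93  0.17 -0.01]
```

Emit:
drive_tool:
  commands:
    - [0, 0, 0, 0, 0.0003, -0.0005, 0]
    - [0, 0, 0, 0, 0, -0.0005, 0]
    - [0, 0, 0, 0, 0, 0, 0]

```text
t: 9.12
position: [0.5316, 0.1633, 0.1066]
tcp_rot: [[-0.791, 0.612, -0.0], [0.612, 0.791, -0.0], [0.0, -0.001, -1.0]]
ft_force: [-2.7, 2.4, -9.6]
grip_width: 0.013
grasp_force: 40.0
```

Emit:
drive_tool:
  commands:
    - [0, 0, 0, -0.0002, 0.0001, -0.0007, 0]
    - [0, 0, 0, 0, 0, -0.0007, 0]
    - [0, 0, 0, 0, 0, 0, 0]

```text
t: 9.5
position: [0.5316, 0.1634, 0.1053]
tcp_rot: [[-0.791, 0.612, -0.0], [0.612, 0.791, -0.0], [-0.0, -0.0, -1.0]]
ft_force: [-2.1, -0.0, -8.1]
grip_width: 0.0121
grasp_force: 40.0
```

In the notch, with low lateral forces. I'll lower it the rest of the way.

Emit:
drive_tool:
  commands:
    - [0, 0, 0, 0, 0, -0.0007, 0]
    - [0, 0, 0, 0, 0, -0.0007, 0]
    - [0, 0, 0, 0, 0, 0, 0]

```text
t: 9.88
position: [0.5316, 0.1634, 0.1039]
tcp_rot: [[-0.791, 0.612, -0.0], [0.612, 0.791, -0.0], [-0.0, -0.0, -1.0]]
ft_force: [-2.5, -0.1, -8.4]
grip_width: 0.0124
grasp_force: 40.1
```

```bash
python3 - <<'E'
from h import *
s=st();print(np.round(s["moment"],2))
im,d=get_image("scene");P=pts("scene",d)
r=np.hypot(P[...,0]-.5315,P[...,1]-.1623);m=(d>0)&(r<.028)&(P[...,2]>.095)
c=im[190:400,220:500];cv2.imwrite("pics/s2.png",cv2.resize(c,None,fx=2.5,fy=2.5)[:,:,::-1])
E
```

```text
{'t': 9.875, 'position': [0.5316, 0.1634, 0.1039], 'joint_positions': [5.5973, 27.6429, -32.6598, 106.7883, 18.8164, 50.9745, 16.1799], 'ft_force': [-2.5386, -0.1477, -8.4426], 'grip_width': 0.0124, 'grasp_force': 40.1103}
[-0.24  0.46 -0.03]
```

View pics/s2.png

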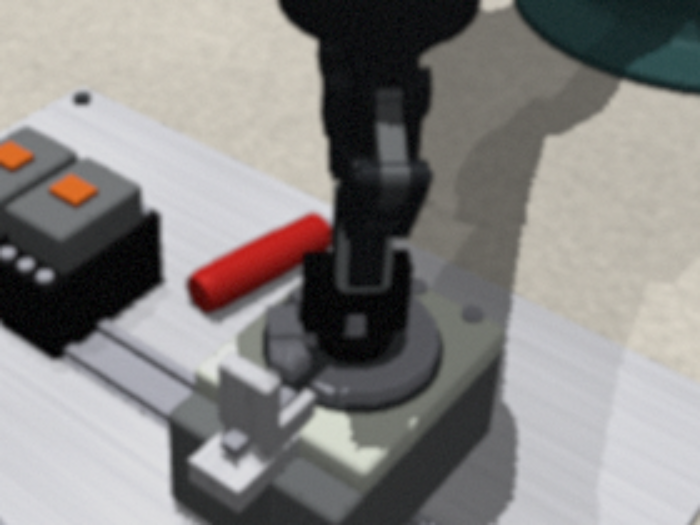

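The view shows the gripper on the knob with the collar below it. The driver and contactors are undisturbed, and the lock tab at (250,400) is still out. Now the last millimetre.

Emit:
drive_tool:
  commands:
    - [0, 0, 0, -0.0002, 0, -0.0006, 0]
    - [0, 0, 0, 0, 0, -0.0004, 0]
    - [0, 0, 0, 0, 0, 0, 0]

```text
t: 10.3
position: [0.5315, 0.1634, 0.103]
tcp_rot: [[-0.791, 0.612, 0.0], [0.612, 0.791, -0.0], [-0.0, 0.0, -1.0]]
ft_force: [-0.2, -1.3, -6.8]
grip_width: 0.0125
grasp_force: 40.2
```

Emit:
drive_tool:
  commands:
    - [0, 0, 0, 0, 0, -0.0003, 0]
    - [0, 0, 0, 0, 0, 0, 0.22]
    - [0, 0, 0, 0, 0, 0, 0.4]
    - [0, 0, 0, 0, 0, 0, 0.5]
    - [0, 0, 0, 0, 0, 0, 0.5]

```text
t: 10.92
position: [0.5315, 0.1636, 0.1028]
tcp_rot: [[-0.791, 0.612, 0.0], [0.612, 0.791, 0.0], [-0.0, 0.0, -1.0]]
ft_force: [0.3, 0.7, -0.4]
grip_width: 0.0427
grasp_force: 0.0
```

Emit:
drive_tool:
  commands:
    - [0, 0, 0, 0, 0, 0.02, 0.5]
    - [0, 0, 0, 0, 0, 0.035, 0.5]
    - [0, 0, 0, 0, 0, 0.04, 0.5]
    - [0, 0, 0, 0, 0, 0.03, 0.5]
    - [0, 0, 0, 0, 0, 0, 0.5]

```text
t: 11.55
position: [0.5324, 0.1641, 0.2311]
tcp_rot: [[-0.791, 0.612, 0.005], [0.612, 0.791, 0.001], [-0.003, 0.003, -1.0]]
ft_force: [-0.1, 0.5, -0.2]
grip_width: 0.0427
grasp_force: 0.0
```

```bash
python3 - <<'E'
from h import *
s=st();R=np.array(s["tcp_rot"]);print(R.round(3))
for cam in("wrist","scene"):
    im,d=get_image(cam);P=pts(cam,d);ok=d>0
    def sh(n,m):
        R=P[m]
        if len(R)>20: print(cam,n,len(R),np.median(R,0).round(4),np.percentile(R[:,2],[50,90]).round(4),cv2.minAreaRect(R[:,:2].astype(np.float32)*1000))
    r=np.hypot(P[...,0]-.5315,P[...,1]-.1623)
    sh("bar",ok&(r<.028)&(P[...,2]>.127)&(P[...,2]<.15))
    sh("lock",ok&(np.hypot(P[...,0]-.602,P[...,1]-.1737)<.025)&(P[...,2]>.117)&(P[...,2]<.127))
    c=im[120:360,160:480] if cam=="wrist" else im[230:430,220:480]
    cv2.imwrite(f"pics/{cam}3.png",cv2.resize(c,(640,480))[:,:,::-1])
E
```

```text
{'t': 11.55, 'position': [0.5324, 0.1641, 0.2311], 'joint_positions': [8.9437, 18.9617, -36.0313, 100.134, 12.294, 64.5969, 21.4227], 'ft_force': [-0.1084, 0.4752, -0.1693], 'grip_width': 0.0427, 'grasp_force': 0.0}
[[-0.791  0.612  0.005]
 [ 0.612  0.791  0.001]
 [-0.003  0.003 -1.   ]]
wrist bar 910 [0.5298 0.164  0.1302] [0.1302 0.1311] ((530.5327758789062, 163.54933166503906), (13.424834251403809, 45.32733917236328), 51.802982330322266)
wrist lock 234 [0.599  0.1788 0.1197] [0.1197 0.1208] ((600.8318481445312, 175.55735778808594), (9.850442886352539, 25.554330825805664), 10.159218788146973)
scene bar 485 [0.5333 0.1627 0.1314] [0.1314 0.1325] ((531.9813842773438, 161.53350830078125), (15.875471115112305, 46.020286560058594), 53.17403793334961)
scene lock 259 [0.6042 0.1755 0.1212] [0.1212 0.1224] ((602.61767578125, 173.87966918945312), (11.588427543640137, 26.16697120666504), 10.72863483428955)
```

View pics/wrist3.png

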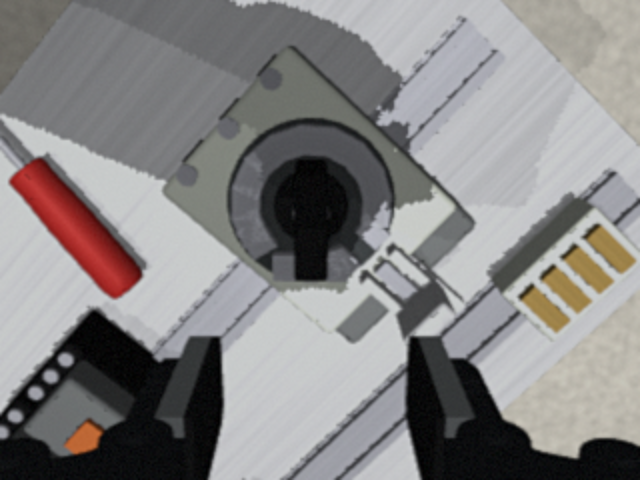

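The wrist view shows the bar at (310,220) turned 47° and seated: its top is at z 0.1314, as at the start. The lock slide is still out. Next I'll shut the fingers, go behind the lock tab and push.

Emit:
drive_tool:
  commands:
    - [0, 0, 9.4, 0.019, 0.0028, 0, 0]
    - [0, 0, 9.4, 0.019, 0.0028, 0, 0]
    - [0, 0, 9.4, 0.019, 0.0028, -0.01, 0]
    - [0, 0, 9.4, 0.019, 0.0028, -0.02, 0]
    - [0, 0, 9.4, 0.019, 0.0028, -0.03, 0]

```text
t: 12.28
position: [0.6269, 0.1776, 0.1668]
tcp_rot: [[-0.986, -0.167, -0.0], [-0.167, 0.986, 0.0], [0.0, 0.0, -1.0]]
ft_force: [-0.0, -0.6, 0.7]
grip_width: 0.0001
grasp_force: 0.0
```

Emit:
drive_tool:
  commands:
    - [0, 0, 0, 0, 0, 0, 0]
    - [0, 0, 0, 0, 0, 0, 0]
    - [0, 0, 0, 0, 0, 0, 0]

```text
t: 12.65
position: [0.6263, 0.1777, 0.1689]
tcp_rot: [[-0.987, -0.16, 0.001], [-0.16, 0.987, -0.0], [-0.001, -0.0, -1.0]]
ft_force: [-0.0, 0.8, 0.4]
grip_width: -0.0
grasp_force: 0.0
```

```bash
python3 - <<'E'
from h import *
s=st();R=np.array(s["tcp_rot"]);print(R.round(3))
z=np.load("top.npz");P=z["P"];d=z["d"]
x=P[...,0]-.6272;y=P[...,1]-.178;m=(d>0)&(abs(x)<.018)&(abs(y)<.025);print("below",np.percentile(P[m][:,2],[50,95,100]))
im,d=get_image("scene");cv2.imwrite("pics/s4.png",im[:,:,::-1][150:450,150:550])
E
```

```text
{'t': 12.65, 'position': [0.6263, 0.1777, 0.1689], 'joint_positions': [9.9587, 34.5281, -41.2925, 89.6676, 24.4119, 65.034, 62.465], 'ft_force': [-0.0278, 0.782, 0.3854], 'grip_width': -0.0, 'grasp_force': 0.0}
[[-0.987 -0.16   0.001]
 [-0.16   0.987 -0.   ]
 [-0.001 -0.    -1.   ]]
below [0.00768358 0.08177712 0.08331771]
```

View pics/s4.png

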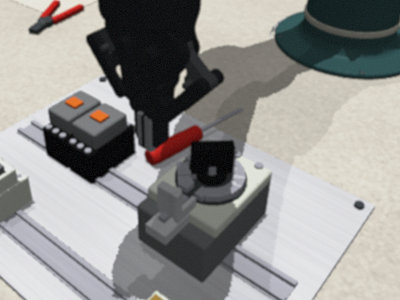

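The fingers are shut and hanging above and behind the tab at (175,205) in the crop; the space below is clear above z 0.083. Going down.

Emit:
drive_tool:
  commands:
    - [0, 0, 0, 0.003, 0.0005, -0.025, 0]
    - [0, 0, 0, 0, 0, -0.025, 0]
    - [0, 0, 0, 0, 0, -0.015, 0]
    - [0, 0, 0, 0, 0, 0, 0]
    - [0, 0, 0, 0, 0, 0, 0]

```text
t: 13.32
position: [0.6298, 0.1783, 0.1037]
tcp_rot: [[-0.987, -0.161, 0.001], [-0.161, 0.987, 0.0], [-0.001, 0.0, -1.0]]
ft_force: [0.0, 0.0, 0.1]
grip_width: -0.0002
grasp_force: 0.0
```

Emit:
drive_tool:
  commands:
    - [0, 0, 0, -0.004, -0.0007, 0, 0]
    - [0, 0, 0, -0.004, -0.0007, 0, 0]
    - [0, 0, 0, -0.004, -0.0007, 0, 0]
    - [0, 0, 0, -0.004, -0.0007, 0, 0]
    - [0, 0, 0, 0, 0, 0, 0]

```text
t: 13.95
position: [0.6132, 0.1752, 0.1028]
tcp_rot: [[-0.987, -0.162, 0.0], [-0.162, 0.987, -0.0], [-0.0, -0.0, -1.0]]
ft_force: [-0.0, 0.1, -0.6]
grip_width: 0.0001
grasp_force: 0.0
```

Emit:
drive_tool:
  commands:
    - [0, 0, 0, -0.003, -0.0005, 0, 0]
    - [0, 0, 0, -0.003, -0.0005, 0, 0]
    - [0, 0, 0, -0.002, -0.0003, 0, 0]
    - [0, 0, 0, 0, 0, 0, 0]

```text
t: 14.45
position: [0.6053, 0.1739, 0.1027]
tcp_rot: [[-0.987, -0.161, 0.0], [-0.161, 0.987, -0.0], [-0.0, -0.0, -1.0]]
ft_force: [0.4, -0.4, -0.1]
grip_width: 0.0
grasp_force: 0.0
```

```bash
cat > lk.py <<'E'
from h import *
st()
im,d=get_image("scene");P=pts("scene",d);g=im.mean(-1)
print(spot_in("scene","lock")[:1])
ok=(d>0)&(P[...,2]>.1175)&(P[...,2]<.1235)&(g>70)
x=(P[...,0]-.5315)*.9866+(P[...,1]-.1623)*.163;y=-(P[...,0]-.5315)*.163+(P[...,1]-.1623)*.9866
m=ok&(abs(y)<.02)&(x>.03)&(x<.1);print(m.sum(),np.percentile(x[m],[2,50,98]).round(4))
E
python3 lk.py; python3 -c "
from h import *
im,d=get_image('scene');cv2.imwrite('pics/s5.png',cv2.resize(im[250:420,250:450],(600,510))[:,:,::-1])"
```

```text
{'t': 14.45, 'position': [0.6053, 0.1739, 0.1027], 'joint_positions': [9.5621, 36.7067, -39.7744, 95.7983, 26.9877, 57.4506, 59.8126], 'ft_force': [0.3687, -0.432, -0.1121], 'grip_width': 0.0, 'grasp_force': 0.0}
[{'box': [319.2, 352.6, 28.0, 36.3], 'conf': 0.83}]
108 [0.0677 0.0739 0.0774]
```

View pics/s5.png

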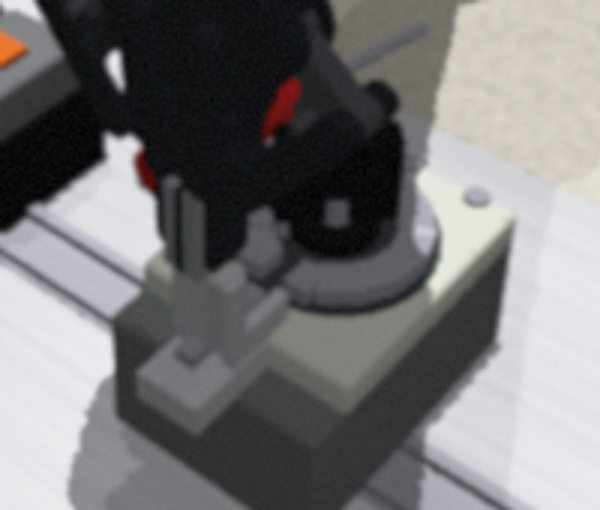

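```bash
python3 - <<'E'
from h import *
s=read_state();ci=camera_info("scene");K=np.array(ci["K"]);E=np.array(ci["extrinsics"])
def pr(p):
    c=E[:3,:3]@p+E[:3,3];c=np.array([c[0],-c[1],-c[2]]);return (K@c/c[2])[:2]
W=lambda x,y,z:np.array([.5315+x*.9866-y*.163,.1623+x*.163+y*.9866,z])
f=lambda p:((pr(p)-[250,250])*3).round()
R=np.array(s["tcp_rot"]);t=np.array(s["position"])
print("tcp",f(t),"5cm up",f(t+[0,0,.05]))
for tr in(.002,.0145):
    print(tr,[f(W(.073-tr+5e-3,y,z)).tolist() for y in(-.013,.013) for z in(.1215,.0885)])
im,d=get_image("scene");P=pts("scene",d)
for n,(u,v) in dict(fing=(172,220),fing2=(193,240),low=(190,300),mid=(215,310),tab=(238,310),tongue=(265,310),tabtop=(232,275),lip=(170,380),screw=(190,352)).items():
    u=int(u/3+250);v=int(v/3+250);p=P[v,u]-[.5315,.1623,0];print(n,(1000*np.array([p[0]*.9866+p[1]*.163,-p[0]*.163+p[1]*.9866,p[2]])).round(1),im[v,u])
E
```

```text
tcp [202. 310.] 5cm up [203. 196.]
0.002 [[171.0, 253.0], [172.0, 324.0], [233.0, 290.0], [231.0, 362.0]]
0.0145 [[196.0, 232.0], [196.0, 303.0], [257.0, 269.0], [255.0, 340.0]]
fing [ 85.4  -4.7 148. ] [54 57 59]
fing2 [ 85.7   4.2 144.8] [69 72 73]
low [ 77.5  -4.2 106.8] [86 87 89]
mid [ 76.9   5.6 108.7] [83 85 87]
tab [ 73.4  12.8 110.8] [95 96 98]
tongue [55.1 10.  94.4] [121 122 125]
tabtop [ 70.6   7.8 121.6] [115 116 117]
lip [90.  -2.8 81.1] [119 119 121]
screw [83.3  0.7 90.9] [ 94  95 101]
```

```bash
python3 - <<'E'
from h import *
s=read_state();im,d=get_image("scene");P=pts("scene",d)
for u in(307,314,320):
    for v in range(306,372,3):
        p=P[v,u]-[.5315,.1623,0];print(u,v,(1000*np.array([p[0]*.9866+p[1]*.163,-p[0]*.163+p[1]*.9866,p[2]])).round(1).tolist(),im[v,u].tolist(),end="; ")
    print()
E
```

```text
307 306 [85.6, -4.3, 169.2] [13, 14, 19]; 307 309 [83.3, -6.3, 162.9] [75, 79, 80]; 307 312 [85.2, -4.7, 161.5] [74, 77, 77]; 307 315 [84.1, -5.7, 156.5] [58, 59, 62]; 307 318 [84.1, -5.8, 152.7] [58, 60, 61]; 307 321 [84.2, -5.7, 149.0] [55, 59, 61]; 307 324 [84.4, -5.6, 145.5] [60, 61, 63]; 307 327 [84.3, -5.7, 141.6] [59, 59, 61]; 307 330 [84.4, -5.6, 137.8] [57, 58, 60]; 307 333 [84.7, -5.5, 134.2] [56, 59, 59]; 307 336 [84.3, -5.8, 129.8] [58, 59, 62]; 307 339 [77.1, -12.2, 116.4] [105, 108, 104]; 307 342 [76.5, -12.8, 111.4] [108, 110, 108]; 307 345 [75.8, -13.5, 106.3] [92, 92, 92]; 307 348 [55.6, -31.3, 74.7] [91, 91, 91]; 307 351 [55.3, -31.7, 69.6] [87, 88, 89]; 307 354 [58.0, -29.3, 68.8] [80, 81, 84]; 307 357 [61.6, -26.1, 69.3] [80, 82, 83]; 307 360 [64.9, -23.3, 69.3] [79, 81, 81]; 307 363 [75.4, -14.1, 79.8] [106, 107, 110]; 307 366 [78.9, -11.0, 80.5] [116, 117, 119]; 307 369 [81.5, -8.8, 79.8] [113, 114, 116]; 
314 306 [86.5, 4.9, 175.0] [12, 15, 15]; 314 309 [86.5, 4.8, 171.4] [12, 12, 17]; 314 312 [87.5, 5.7, 169.0] [21, 24, 23]; 314 315 [86.1, 4.5, 163.8] [46, 47,
[... 952 characters left out ...]
13]; 320 321 [80.8, 7.3, 154.5] [20, 22, 19]; 320 324 [81.2, 7.6, 151.2] [7, 7, 8]; 320 327 [80.7, 7.2, 146.8] [11, 12, 14]; 320 330 [80.1, 6.8, 142.4] [17, 21, 22]; 320 333 [80.8, 7.4, 139.4] [16, 18, 14]; 320 336 [80.1, 6.8, 134.6] [14, 16, 17]; 320 339 [80.3, 7.0, 131.0] [30, 33, 30]; 320 342 [75.3, 3.0, 120.7] [102, 104, 106]; 320 345 [76.4, 3.9, 118.1] [85, 85, 88]; 320 348 [76.6, 4.1, 114.3] [83, 84, 87]; 320 351 [76.3, 3.8, 109.8] [83, 83, 85]; 320 354 [77.4, 4.8, 107.2] [85, 86, 87]; 320 357 [77.0, 4.5, 102.6] [84, 84, 86]; 320 360 [75.7, 3.5, 96.6] [85, 85, 87]; 320 363 [75.7, 3.5, 92.3] [86, 87, 89]; 320 366 [76.7, 4.4, 89.5] [84, 84, 87]; 320 369 [74.2, 2.3, 81.6] [114, 116, 120];
```

The tips, shut, really end at z about 0.126, above the tab top (0.1215). So the fingers passed over the tab and it hasn't moved. I'll back off and go lower, watching the force.

Emit:
drive_tool:
  commands:
    - [0, 0, 0, 0.008, 0.0013, 0.001, 0]
    - [0, 0, 0, 0.008, 0.0013, 0, 0]
    - [0, 0, 0, 0.008, 0.0013, 0, 0]
    - [0, 0, 0, 0, 0, 0, 0]

```text
t: 15.2
position: [0.6299, 0.178, 0.1034]
tcp_rot: [[-0.987, -0.161, -0.0], [-0.161, 0.987, 0.0], [0.0, 0.0, -1.0]]
ft_force: [-1.4, -0.3, -0.3]
grip_width: 0.0001
grasp_force: 0.0
```

Emit:
drive_tool:
  commands:
    - [0, 0, 0, 0, 0, -0.004, 0]
    - [0, 0, 0, 0, 0, -0.004, 0]
    - [0, 0, 0, 0, 0, 0, 0]

```text
t: 15.58
position: [0.6291, 0.1777, 0.0952]
tcp_rot: [[-0.987, -0.162, -0.001], [-0.162, 0.987, -0.0], [0.001, -0.0, -1.0]]
ft_force: [-0.3, -0.3, 0.7]
grip_width: 0.0001
grasp_force: 0.0
```

Emit:
drive_tool:
  commands:
    - [0, 0, 0, 0, 0, -0.004, 0]
    - [0, 0, 0, 0, 0, -0.002, 0]
    - [0, 0, 0, 0, 0, 0, 0]

```text
t: 15.95
position: [0.6293, 0.1778, 0.0895]
tcp_rot: [[-0.987, -0.161, -0.0], [-0.161, 0.987, -0.0], [0.0, -0.0, -1.0]]
ft_force: [0.1, -0.6, -0.8]
grip_width: -0.0003
grasp_force: 0.0
```

```bash
cat > tip.py <<'E'
from h import *
s=st();im,d=get_image("scene");P=pts("scene",d)
p=P-[.5315,.1623,0];C=np.stack([p[...,0]*.9866+p[...,1]*.163,-p[...,0]*.163+p[...,1]*.9866,P[...,2]],-1)*1000
g=im.mean(-1)
xt=(s["position"][0]-.5315)*986.6+(s["position"][1]-.1623)*163;print("tool xc",xt)
m=(d>0)&(abs(C[...,1])<9)&(C[...,0]>xt+6)&(C[...,0]<xt+14)&(C[...,2]>93);print("tip z",m.sum(),np.percentile(C[m][:,2],[0,1,3]).round(1) if m.any() else 0)
m=(d>0)&(abs(C[...,1])<15)&(C[...,0]>30)&(C[...,0]<79.5)&(C[...,2]>97)&(C[...,2]<119)&(g>75);print("tab face",m.sum(),np.percentile(C[m][:,0],[10,50,90,98]).round(1) if m.any() else 0)
E
python3 tip.py
```

```text
{'t': 15.95, 'position': [0.6293, 0.1778, 0.0895], 'joint_positions': [8.264, 39.7028, -38.7194, 92.4683, 28.1347, 57.9355, 60.0308], 'ft_force': [0.0912, -0.5501, -0.755], 'grip_width': -0.0003, 'grasp_force': 0.0}
tool xc 99.02965860063716
tip z 995 [112.3 115.4 117.4]
tab face 234 [70.3 76.2 77.1 77.6]
```

Emit:
drive_tool:
  commands:
    - [0, 0, 0, 0, 0, -0.004, 0]
    - [0, 0, 0, 0, 0, -0.003, 0]
    - [0, 0, 0, -0.004, -0.0007, 0, 0]
    - [0, 0, 0, -0.004, -0.0007, 0, 0]
    - [0, 0, 0, 0, 0, 0, 0]

```text
t: 16.62
position: [0.6211, 0.1764, 0.0828]
tcp_rot: [[-0.987, -0.162, 0.0], [-0.162, 0.987, -0.0], [-0.0, -0.0, -1.0]]
ft_force: [-1.1, 0.3, -0.5]
grip_width: 0.0001
grasp_force: 0.0
```

Emit:
drive_tool:
  commands:
    - [0, 0, 0, -0.002, -0.0003, 0, 0]
    - [0, 0, 0, -0.002, -0.0003, 0, 0]
    - [0, 0, 0, -0.002, -0.0003, 0, 0]
    - [0, 0, 0, -0.002, -0.0003, 0, 0]

```text
t: 17.12
position: [0.6135, 0.1751, 0.0828]
tcp_rot: [[-0.987, -0.161, 0.0], [-0.161, 0.987, -0.0], [-0.0, -0.0, -1.0]]
ft_force: [2.9, -0.9, 1.0]
grip_width: 0.0003
grasp_force: 1.3
```

```bash
python3 tip.py
```

```text
{'t': 17.125, 'position': [0.6135, 0.1751, 0.0828], 'joint_positions': [8.7219, 38.7569, -38.8158, 95.2214, 28.2131, 56.156, 59.2738], 'ft_force': [2.9046, -0.8951, 1.0137], 'grip_width': 0.0003, 'grasp_force': 1.2924}
tool xc 82.96448494801369
tip z 977 [105.5 108.6 110.7]
tab face 158 [64.  69.9 70.9 71.4]
```

It's pushing with 2.9 N and the tab is moving. On towards home.

Emit:
drive_tool:
  commands:
    - [0, 0, 0, -0.0025, -0.0004, 0, 0]
    - [0, 0, 0, -0.0025, -0.0004, 0, 0]
    - [0, 0, 0, -0.0025, -0.0004, 0, 0]
    - [0, 0, 0, -0.0025, -0.0004, 0, 0]
    - [0, 0, 0, -0.002, -0.0003, 0, 0]

```text
t: 17.8
position: [0.6013, 0.1732, 0.0826]
tcp_rot: [[-0.987, -0.161, 0.0], [-0.161, 0.987, -0.0], [-0.0, -0.0, -1.0]]
ft_force: [3.4, -1.8, 1.5]
grip_width: -0.0003
grasp_force: 1.3
```

Emit:
drive_tool:
  commands:
    - [0, 0, 0, -0.001, -0.0002, 0, 0]
    - [0, 0, 0, -0.001, -0.0002, 0, 0]

```text
t: 18.05
position: [0.5994, 0.1729, 0.0827]
tcp_rot: [[-0.987, -0.161, 0.0], [-0.161, 0.987, -0.0], [-0.0, -0.0, -1.0]]
ft_force: [2.5, -2.4, 1.3]
grip_width: 0.0001
grasp_force: 1.3
```

```bash
python3 tip.py
```

```text
{'t': 18.05, 'position': [0.5994, 0.1729, 0.0827], 'joint_positions': [9.2448, 37.5659, -39.1363, 97.3903, 27.9558, 55.1824, 58.8576], 'ft_force': [2.4855, -2.3596, 1.3013], 'grip_width': 0.0001, 'grasp_force': 1.27}
tool xc 68.68958672526048
tip z 1004 [105.  108.6 110.7]
tab face 158 [49.8 55.7 57.5 78.6]
```

Emit:
drive_tool:
  commands:
    - [0, 0, 0, -0.0006, -0.0001, 0, 0]
    - [0, 0, 0, -0.0006, -0.0001, 0, 0]

```text
t: 18.35
position: [0.5986, 0.1728, 0.0828]
tcp_rot: [[-0.987, -0.161, 0.001], [-0.161, 0.987, 0.0], [-0.001, 0.0, -1.0]]
ft_force: [7.2, -0.6, -1.4]
grip_width: -0.0005
grasp_force: 3.8
```

Emit:
drive_tool:
  commands:
    - [0, 0, 0, -0.0005, -0.0001, 0, 0]
    - [0, 0, 0, 0, 0, 0, 0]
    - [0, 0, 0, 0, 0, 0, 0]

```text
t: 18.73
position: [0.5986, 0.1728, 0.0829]
tcp_rot: [[-0.987, -0.161, 0.002], [-0.161, 0.987, 0.001], [-0.002, 0.0, -1.0]]
ft_force: [9.7, -0.3, -2.8]
grip_width: 0.0002
grasp_force: 4.6
```

The slide is on its stop: force is rising and nothing moves. I'll back straight off, lift and check.

Emit:
drive_tool:
  commands:
    - [0, 0, 0, 0.006, 0.001, 0, 0]
    - [0, 0, 0, 0.01, 0.0016, 0, 0]
    - [0, 0, 0, 0.01, 0.0016, 0, 0]
    - [0, 0, 0, 0, 0, 0.03, 0]
    - [0, 0, 0, 0, 0, 0.05, 0]

```text
t: 19.35
position: [0.6233, 0.1767, 0.1621]
tcp_rot: [[-0.987, -0.162, -0.003], [-0.162, 0.987, -0.0], [0.003, 0.0, -1.0]]
ft_force: [0.4, -0.5, 1.0]
grip_width: -0.0004
grasp_force: 0.0
```

Emit:
drive_tool:
  commands:
    - [0, 0, 0, 0, 0, 0.06, 0]
    - [0, 0, 0, 0, 0, 0.03, 0]
    - [0, 0, 0, 0, 0, 0, 0]
    - [0, 0, 0, 0, 0, 0, 0]

```text
t: 19.85
position: [0.6236, 0.1767, 0.2517]
tcp_rot: [[-0.987, -0.161, -0.001], [-0.161, 0.987, -0.0], [0.001, -0.0, -1.0]]
ft_force: [-0.0, 0.4, -0.3]
grip_width: -0.0
grasp_force: 0.0
```

```bash
python3 - <<'E'
from h import *
st()
for cam in("scene","top"):
    im,d=get_image(cam);P=pts(cam,d);ok=d>0
    p=P-[.5315,.1623,0];C=np.stack([p[...,0]*.9866+p[...,1]*.163,-p[...,0]*.163+p[...,1]*.9866,P[...,2]],-1)*1000
    for n,m in dict(bar=(np.hypot(C[...,0],C[...,1])<28)&(C[...,2]>127)&(C[...,2]<140),lock=(abs(C[...,1])<16)&(C[...,0]>35)&(C[...,0]<90)&(C[...,2]>118)&(C[...,2]<126)).items():
        R=C[m&ok]
        if len(R)>10: print(cam,n,len(R),np.median(R[:,2]).round(1),cv2.minAreaRect(R[:,:2].astype(np.float32)))
    print([r["box"] for r in spot_in(cam,"driver")[:1]])
    if cam=="scene": cv2.imwrite("pics/end.png",cv2.resize(im[220:430,220:480],(650,525))[:,:,::-1])
E
```

```text
{'t': 19.85, 'position': [0.6236, 0.1767, 0.2517], 'joint_positions': [11.2243, 30.2721, -43.3462, 84.8888, 21.1627, 73.3127, 64.9604], 'ft_force': [-0.0107, 0.3665, -0.3075], 'grip_width': -0.0, 'grasp_force': 0.0}
scene bar 482 131.4 ((0.4704771041870117, -0.6870861053466797), (15.56718921661377, 46.04033660888672), 41.87660598754883)
scene lock 220 121.4 ((51.748477935791016, -0.5553884506225586), (11.11792278289795, 26.950044631958008), 3.295959949493408)
[[343.1, 284.8, 96.8, 56.2]]
[[316.6, 312.5, 15.0, 115.2]]
```

View pics/end.png

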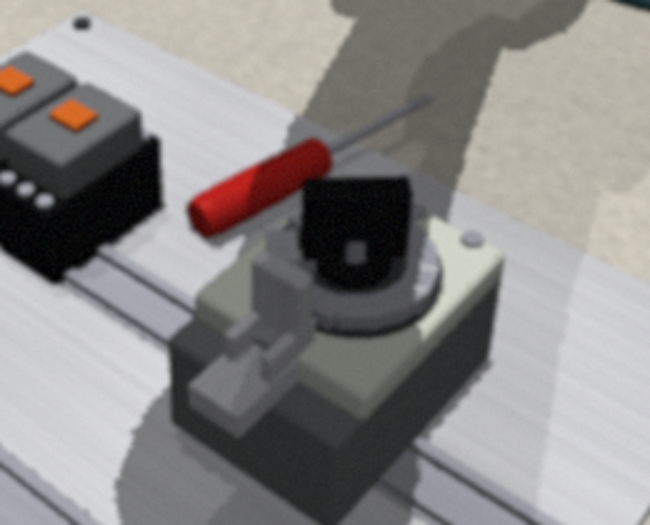

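The picture shows the lock tab at (285,290), pushed in against the collar, and the bar at (355,225) turned and seated. The driver hasn't moved and the gripper is clear. Handing in.

```bash
python3 -c "
from cell import order
print(order.job_done())"
```

```text
the job is handed in; nothing more can be done
None
```

I handed the job in at about 20 s, but the call returned no verdict: the cameras show the knob seated about 47° clockwise, the lock slide home at its stop, the screwdriver and contactors unmoved, and the gripper clear.

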